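# Find which lid threads onto which cleaning tub under the sink

## Robot

A 6-joint arm with a two-finger parallel gripper is mounted at the origin on the work surface. World frame = base frame: x ahead of the robot, y to its left, z up, the work surface at z = 0. Lengths are in mm, angles in rad, forces in N, time in s.
With the tool pointing down it reaches from about 350 to 875 mm from the base axis. Payload 4.2 kg.
Tool frame: the origin (TCP) lies between the finger pads; the fingertips stand 25 mm ahead of it and the grasp point (between the pads) lies 6 mm ahead of it; z points along the fingers, y is the line along which they close (so a half turn about z gives the same grasp; the last joint's range is limited). The gripper opens to 85 mm and grips with 20 to 120 N. Pads are 22 mm wide; open, the fingers measure 114 mm over their backs; the gripper's body (76 mm by 85 mm) begins 54 mm behind the grasp point. The pads swing forward as they close: fully open they stand 13 mm farther back than shut.
Start: joints at [-0.921, 0.385, 0.008, 0, -1.194, -0.259], TCP at [238.093, -577.85, 256.312] pointing down, gripper open.
Joint ranges: [-3.14, 3.14], [-1.21, 2.06], [-1.07, 1.41], [-3.16, 2.05], [-2.99, -0.16], [-3.1, 3.1]. Speed limits (rad/s): [2.79, 2.79, 3.14, 3.14, 3.14, 3.14].

## Interface

Orientations are given as a unit quaternion [x, y, z, w].
In Python, from bench import arm gives the robot as it stands.
- The arm moves only by the shell command python3 -m pendant 'ROWS'. ROWS is JSON, a list of rows, each a list of 7 numbers: the shift along the tool's x, y, z in m, then the turn, a rotation vector about the tool's x, y, z in degrees, then the finger opening in m, from 0 to 0.0854. In form: [[x, y, z, wx, wy, wz, fingers], ...]. A call has 1 to 12 rows; each row shifts and turns the commanded pose from where the row before left it, along the tool's axes as they then stand; what a row does not reach is not made up. A row lasts 1/10 s, in which the tool goes at most 50 mm and 8.59 degrees, less where a joint would pass 70% of its speed; a pose out of reach is approached as far as the arm can. A call is refused whole if a number of a shift passes 0.05 or a number of a turn 8.59, either way. A call with a gripper value outside its range is refused whole. The fingers move at their own pace and stop on an object; the grip force is fixed at half the most. Time passes only in rows, so rows that do not move let the fingers close. It gives the time, the measured TCP pose, the force, the opening and the grip force at its end, in the units of the state.
- arm.read_state(): the state, without advancing time (a new reading comes with each control period).
- arm.get_image(name): name is "side" or "top" or "wrist"; returns a dict with "image" (420x560x3 uint8, red, green, blue), "fx", "fy", "cx", "cy" (pixels), "k1" (the pictures are not rectified: a ray, as slopes to the right and down, at radius r is drawn at 1 + k1 r^2 times it, then the intrinsics apply), "xyz" and "rotation" of the camera in the world. Camera axes: x right, y down, z forward; pixel columns grow to the right and rows downward; lengths in mm; the calibration is good to about 2 mm. A picture is of the moment at which its call begins. There is no depth.
- arm.job_done(): hands the job in; it is judged then, once.
The state is a dict: "clock": time; "joints": joint angles; "joint_vel": joint speeds; "joint_efforts": joint torques, N m; "position": TCP position; "ee_rot": TCP orientation; "contact_force": force on the tool from outside, world axes, zero at the start; "wrist_torque": the same for the moment, N m; "gripper_width": finger opening in mm; "grasp_force": force on a finger pad.
Only numpy, scipy, OpenCV 4.12 (cv2) and the standard library are available. Lean on these libraries where they do the work, as an engineer would, in place of code of your own. Each camera call takes 0.05 s, during which the arm holds its last target. There are 200 camera calls.

## Task

Close the two open tubs in the slanted caddy under the sink: find by trial screwing which of the two loose lids fits which tub, and screw each lid clockwise onto its tub until it is fully home, square and flush on the rim. Leave the other things standing where they are.

Things in the scene. Friction and masses are not known exactly. Their poses are not given: they have to be found in the camera images.
- lid_1: white screw lid, 80 mm across, 27 tall, lying open side down. Origin: centre of the skirt's lower edge; z up, out of its top. Skirt 23 mm deep inside, inner diameter 72.5. Inside its lower edge: three lugs, 120 degrees apart, each 8 mm wide, 5.5 thick, in to radius 29.5. A small raised block on the top at +x marks the middle of one lug. About 70 g. Which tub it fits changes.
- lid_2: white screw lid, 80 mm across, 27 tall, lying open side down. Origin: centre of the skirt's lower edge; z up, out of its top. Skirt 23 mm deep inside, inner diameter 72.5. Inside its lower edge: four lugs, 90 degrees apart, each 8 mm wide, 5.5 thick, in to radius 29.5. A small raised block on the top at +x marks the middle of one lug. About 70 g. Which tub it fits changes.
- lid_1_grip (a point): middle of lid_1's grip bar, 42 mm above the lid's origin, axes as the lid's. The bar stands on the flat top: 58 mm long along x, 16 mm thick along y, 30 mm tall (27 to 57 mm above the lid's origin).
- lid_2_grip (a point): middle of lid_2's grip bar, 42 mm above the lid's origin, axes as the lid's. The bar stands on the flat top: 58 mm long along x, 16 mm thick along y, 30 mm tall (27 to 57 mm above the lid's origin).
- caddy: fixed steel caddy, 390 mm wide along its y and 130 mm deep, with a deck that slopes down to its front (-x) at 24 degrees; two open tubs, 92 mm across and 120 mm tall, stand fixed in it square to the deck, 190 mm apart. Origin: centre of its underside; z up. The rims are about 160 mm above the work surface.
- mouth_left (a point): centre of the tub's rim in the caddy's left (+y) place. z: tub's axis, out of the mouth, leaning 24 degrees to the caddy's front; x: square to it, to the caddy's rear and up. Neck 56 mm across (53 at the rim). Home, a lid's inner top is on the rim, its origin 23 mm below this point along z. A lid that does not fit soon stops turning and stays at least 7 mm too high.
- mouth_right (a point): centre of the tub's rim in the caddy's right (-y) place. z: tub's axis, out of the mouth, leaning 24 degrees to the caddy's front; x: square to it, to the caddy's rear and up. Neck 56 mm across (53 at the rim). Home, a lid's inner top is on the rim, its origin 23 mm below this point along z. A lid that does not fit soon stops turning and stays at least 7 mm too high.
- start_left (a point): point on the left neck 34.3 mm from its axis, 6 mm below the rim, at azimuth 0 (mouth's +x), where one thread ridge starts, upper side at this point. One tub has 3 starts, the other 4, evenly spaced; the tubs change places. Ridges 4.5 mm thick, to radius 34.3; they drop 12 mm from one start to the next, clockwise seen from outside.
- start_right (a point): the same point on the right neck. Set a lid on with a lug about 15 degrees counterclockwise of a start, lightly down on the ridges; if it fits, it is home after 45 to 75 degrees clockwise, sinking 5.7 (3 starts) or 7.6 mm per rad (4 starts), with 2 mm of play along the axis; past that the torque rises.
- stopper: steel sink stopper, 52 mm across, 40 mm tall; loose bystander. Origin: centre of its underside as it stands, z up.
- spray: grey cleaner bottle, 68 mm across, 200 mm tall; loose bystander. Origin: centre of its underside as it stands, z up.
- soap: clear soap bottle, 60 mm across, 180 mm tall; loose bystander. Origin: centre of its underside as it stands, z up.
- polish: small steel can, 54 mm across, 75 mm tall; loose bystander. Origin: centre of its underside as it stands, z up.
- brush: scrubbing brush lying down, 180 mm long along its x, under 40 mm tall; loose bystander, its z up.
- beaker: open white beaker, 72 mm across, 80 mm tall; loose bystander. Origin: centre of its underside as it stands, z up.
Not all that is in view belongs to the job. Leave any pink or yellow look-alike of the lid_2 alone. What is shaped like the lid_1 but yellow is not meant.

How it is judged (in metres and radians):
On the way:
1. one lid is screwed fully home on a tub (((z of lid_1 in the frame of mouth_left below -0.0213 m and distance between lid_1 and mouth_left below 0.0255 m and angle between the z axis of lid_1 and the z axis of mouth_left, either way round below 0.06 rad) or (z of lid_1 in the frame of mouth_right below -0.0213 m and distance between lid_1 and mouth_right below 0.0255 m and angle between the z axis of lid_1 and the z axis of mouth_right, either way round below 0.06 rad) or (z of lid_2 in the frame of mouth_left below -0.0213 m and distance between lid_2 and mouth_left below 0.0255 m and angle between the z axis of lid_2 and the z axis of mouth_left, either way round below 0.06 rad) or (z of lid_2 in the frame of mouth_right below -0.0213 m and distance between lid_2 and mouth_right below 0.0255 m and angle between the z axis of lid_2 and the z axis of mouth_right, either way round below 0.06 rad))), for 0.2 s.
At the end, for the whole second after the job is handed in: Each tub carries one lid screwed home: the lid's origin at least 21.3 mm below the rim's centre along the tub's axis (23 mm is fully home) and within 25.5 mm of it, and the lid square to the tub within 0.06 rad ((((z of lid_1 in the frame of mouth_left below -0.0213 m and distance between lid_1 and mouth_left below 0.0255 m and angle between the z axis of lid_1 and the z axis of mouth_left, either way round below 0.06 rad) and (z of lid_2 in the frame of mouth_right below -0.0213 m and distance between lid_2 and mouth_right below 0.0255 m and angle between the z axis of lid_2 and the z axis of mouth_right, either way round below 0.06 rad)) or ((z of lid_1 in the frame of mouth_right below -0.0213 m and distance between lid_1 and mouth_right below 0.0255 m and angle between the z axis of lid_1 and the z axis of mouth_right, either way round below 0.06 rad) and (z of lid_2 in the frame of mouth_left below -0.0213 m and distance between lid_2 and mouth_left below 0.0255 m and angle between the z axis of lid_2 and the z axis of mouth_left, either way round below 0.06 rad)))); the robot touches nothing.
It fails at once if a bystander is shifted by more than 40 mm (distance of any of stopper, spray, soap, polish, brush, beaker from where it was at the start of the episode above 0.04 m).
It fails at once if a bystander is knocked over (angle between any of stopper, spray, soap, polish, brush, beaker's own z axis and vertical above 0.6 rad).
It also fails if it takes over 72 s, if anything falls off the work surface, if the arm or the gripper's body presses on something with over 40 N, if the wrist force passes 120 N, or if a joint passes its speed limit or range.

## Working session

There is one attempt and no reset: what is moved stays moved. The work goes in short steps, Python scripts to look and compute and a shell command to move; the robot and the scene stay as the last step left them, time stands still between calls to the robot, and variables do not carry over. Pictures are saved under pics/ and viewed, at most 10 in all, crops included, and the job is handed in when it is done.

```bash
ls; mkdir -p pics; python3 - <<'E'
from bench import arm
import cv2,pickle
print(arm.read_state())
d={}
for n in("side","top","wrist"):
    c=arm.get_image(n);d[n]=c;cv2.imwrite(f"pics/{n}0.png",c["image"][:,:,::-1]);print(n,{k:v for k,v in c.items() if k!="image"})
pickle.dump(d,open("cams.pkl","wb"))
E
```

```text
pics
{'clock': 0.0, 'joints': array([-9.21445336e-01,  3.85513352e-01,  6.64122097e-03, -4.90734405e-04,
       -1.19395498e+00, -2.58600190e-01]), 'joint_vel': array([-0.00053052,  0.00153665, -0.00011788, -0.00061775, -0.00116738,
        0.00042296]), 'joint_efforts': array([ 1.00131520e-04, -3.92287159e+01,  1.88399345e+01,  4.18608338e+00,
       -4.69559236e-03, -8.62824862e-06]), 'position': array([ 237.87711797, -577.40467092,  255.25483245]), 'ee_rot': array([-1.94045900e-01,  9.80991899e-01,  1.01255522e-03, -2.40332618e-04]), 'contact_force': array([-1.29529682,  0.3835834 , -0.11167423]), 'wrist_torque': array([ 0.01942775, -0.02772936, -0.05493525]), 'grasp_force': 0.0, 'gripper_width': 85.37678380450498}
side {'fx': 400.46368947295997, 'fy': 400.46368947295997, 'cx': 274.3714820291847, 'cy': 211.7859585993962, 'k1': -0.027390568172322865, 'xyz': array([464.58944445, 510.96450653, 922.36433898]), 'rotation': array([-0.03324926,  0.93373448, -0.35627721,  0.010048  ])}
top {'fx': 427.8253161661758, 'fy': 427.8253161661758, 'cx': 282.87869754806906, 'cy': 201.1636094129628, 'k1': -0.11171302163280324, 'xyz': array([ 318.72184325, -198.33201498, 1595.82346149]), 'rotation': array([-0.69919562,  0.712027  , -0.04146118,  0.04923412])}
wrist {'fx': 323.6016942140468, 'fy': 323.6016942140468, 'cx': 280.1802889709551, 'cy': 212.70484358743462, 'k1': 0.00424781543461403, 'xyz': array([ 170.34017338, -605.52591918,  372.61219594]), 'rotation': array([0.55024912, 0.8217569 , 0.12371729, 0.08145879])}
```

View pics/top0.png

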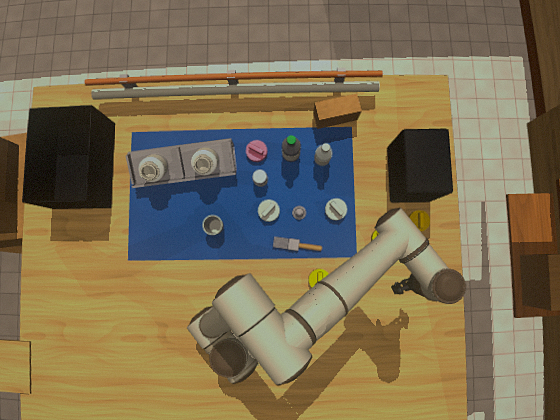

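View pics/side0.png

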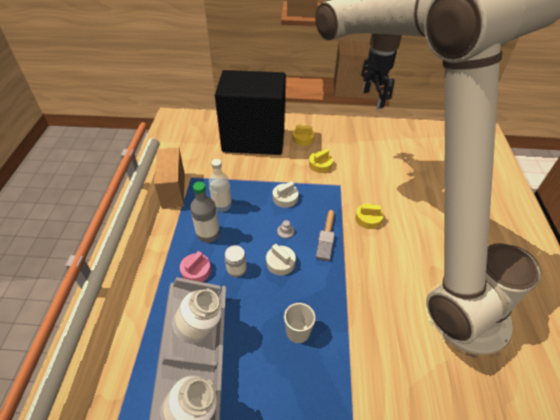

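The top view shows white lids at (268,211) and (336,210). Look-alikes are a pink one at (256,151) and yellow ones at (319,279), (420,219) and (378,235). The white polish can is at (260,178), the beaker at (213,225) and the tubs at (152,170) and (204,160). The two white lids are the ones I want. I'll check them in a close crop.

```bash
cat > h.py <<'E'
import numpy as np,cv2,pickle
from scipy.spatial.transform import Rotation as R
def K(c): return np.array([[c["fx"],0,c["cx"]],[0,c["fy"],c["cy"]],[0,0,1]])
def proj(c,P):
    q=R.from_quat(c["rotation"]).inv().apply(np.atleast_2d(P)-c["xyz"])
    s=q[:,:2]/q[:,2:]; s=s*(1+c["k1"]*(s**2).sum(1,keepdims=True))
    return s*[c["fx"],c["fy"]]+[c["cx"],c["cy"]]
def ray(c,uv):
    s=cv2.undistortPoints(np.array([[uv]],float),K(c),np.array([c["k1"],0,0,0,0.]))[0,0]
    return R.from_quat(c["rotation"]).apply([s[0],s[1],1])
def onz(c,uv,z):
    d=ray(c,uv); return c["xyz"]+d*(z-c["xyz"][2])/d[2]
def tri(cs,uvs):
    A=np.zeros((3,3));b=np.zeros(3);
    for c,uv in zip(cs,uvs):
        d=ray(c,uv);d/=np.linalg.norm(d);M=np.eye(3)-np.outer(d,d);A+=M;b+=M@c["xyz"]
    return np.linalg.solve(A,b)
E
python3 - <<'E'
import pickle,cv2,numpy as np
d=pickle.load(open("cams.pkl","rb"))
t=d["top"]["image"][:,:,::-1];s=d["side"]["image"][:,:,::-1]
a=cv2.resize(t[138:190,125:245],None,fx=5,fy=5,interpolation=3)
b=cv2.resize(t[190:230,240:360],None,fx=5,fy=5,interpolation=3)
cv2.imwrite("pics/ct.png",np.vstack([a,b]))
a=cv2.resize(s[175:285,250:330],None,fx=5,fy=5,interpolation=3)
b=cv2.resize(s[275:420,150:230],None,fx=4.125,fy=4.125,interpolation=3)[:550]
b=cv2.copyMakeBorder(b,0,max(0,550-b.shape[0]),0,0,0)
cv2.imwrite("pics/cs.png",np.hstack([a,b[:550]]))
E
```

```text
(no output)
```

View pics/ct.png

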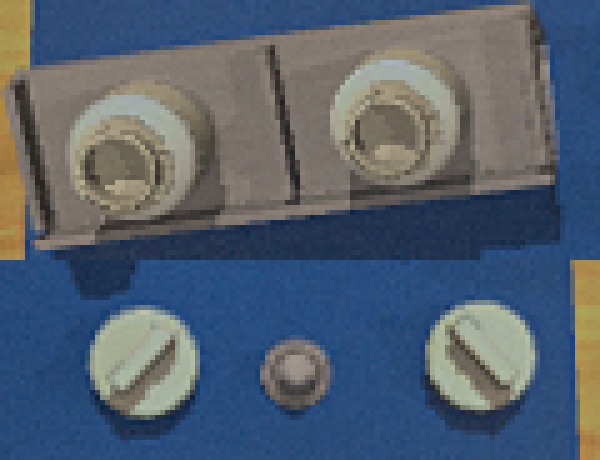

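View pics/cs.png

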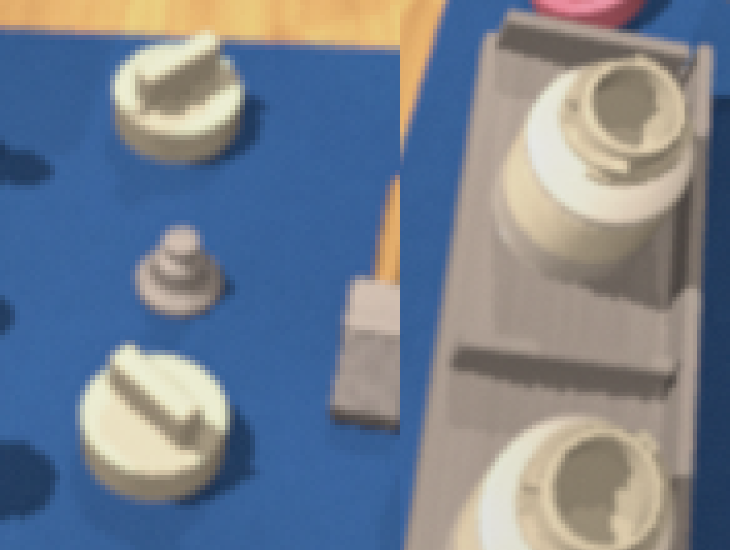

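The crops show both lids white with bars. Lid A is at about (269,210) and lid B at about (336,209.5) in the top view. The stopper is between them. The rims are at top (149,171) and (203,163), and at side (201,393) and (208,299). Next I triangulate.

```bash
python3 - <<'E'
from h import *
d=pickle.load(open("cams.pkl","rb"));t,s,w=d["top"],d["side"],d["wrist"]
for n,a,b in(("L",(149.4,171),(200.9,392.6)),("R",(202.6,163.4),(208.2,299.2))):
    P=tri([t,s],[a,b]);print(n,P.round(1),(proj(t,P)[0]-a).round(1),(proj(s,P)[0]-b).round(1))
for n,uv in(("A",(269,210.4)),("B",(336.2,209.5)),("sto",(299,213)),("pol",(260,178)),("beak",(213,226)),("brush",(285,243))): print(n,onz(t,uv,20).round(1))
sa=(250+155/5,175+430/5);sb=(250+178/5,175+105/5)
print(onz(s,sa,20),onz(s,sb,20))
from bench import arm
st=arm.read_state();T=R.from_quat(st["ee_rot"]);print("cam in tool",T.inv().apply(w["xyz"]-st["position"]),(T.inv()*R.from_quat(w["rotation"])).as_matrix().round(3)); print(T.as_matrix().round(2))
E
```

```text
L [616.6 280.  150.8] [0.  1.1] [-2.  -0.3]
R [636.6  90.5 158.4] [0.  1.3] [-2.  -0.4]
A [ 488.7 -130.7   20. ]
B [ 487.4 -379.8   20. ]
sto [ 477.  -241.6   20. ]
pol [611.3 -98.6  20. ]
beak [434.4  77.8  20. ]
brush [ 367.3 -187.8   20. ]
[ 485.50264419 -115.17676527   20.        ] [ 485.46856234 -361.80217267   20.        ]
cam in tool [ 7.31990055e+01  2.74295958e-02 -1.17142617e+02] [[ 0.    -0.956 -0.293]
 [ 1.     0.     0.001]
 [-0.001 -0.293  0.956]]
[[-0.92 -0.38 -0.  ]
 [-0.38  0.92  0.  ]
 [ 0.    0.   -1.  ]]
```

```bash
python3 - <<'E'
from h import *
d=pickle.load(open("cams.pkl","rb"));t,s,w=d["top"],d["side"],d["wrist"]
print(proj(s,onz(s,(285.6,196),20)),proj(t,onz(t,(336.2,209.5),20)))
for a,b in(((355.5,258.5),(341,185)),((353,128),(203,181)),((269,210.4),(281,261)),((336.2,209.5),(285.6,196)),((299,213),(286,230)),((213,226),(299.5,323))): print(tri([t,s],[a,b]).round(1))
def seg(im,box):
    x0,y0,x1,y1=box;c=im[y0:y1,x0:x1].astype(int);m=(c[...,0]>c[...,2]*1.0)&(c.max(2)>60)
    ys,xs=np.nonzero(m);return x0+(xs.min()+xs.max())/2,y0+(ys.min()+ys.max())/2,xs.ptp() if hasattr(xs,'ptp') else np.ptp(xs),np.ptp(ys)
print(seg(t["image"],(254,196,284,226)),seg(t["image"],(322,195,350,224)))
print(seg(s["image"],(262,242,298,276)),seg(s["image"],(270,180,301,209)))
E
```

```text
[[285.6 196. ]] [[336.2 209.5]]
[ 305.6 -448.8   -3.8]
[ 791.8 -462.1  -26.2]
[ 4.884e+02 -1.296e+02 -1.000e-01]
[ 4.877e+02 -3.819e+02 -4.000e-01]
[ 478.4 -242.1   -1. ]
[431.8  74.1  42.2]
(np.float64(268.0), np.float64(210.5), np.int64(20), np.int64(21)) (np.float64(335.5), np.float64(209.0), np.int64(21), np.int64(20))
(np.float64(280.5), np.float64(259.0), np.int64(29), np.int64(30)) (np.float64(285.0), np.float64(193.0), np.int64(30), np.int64(26))
```

```bash
cat > ik.py <<'E'
from h import *
E
python3 -m pendant '[[-0.05,0,0,0,0,0,0.0854],[-0.05,0,0,0,0,0,0.0854],[-0.05,0,0,0,0,0,0.0854],[-0.05,0,0,0,0,0,0.0854]]'
```

```text
clock: 0.55
position: [424.4, -500.7, 256.1]
ee_rot: [-0.194, 0.981, 0.0, -0.0]
contact_force: [0.4, -1.0, -0.2]
gripper_width: 85.5
grasp_force: 0.0
```

```bash
python3 -m pendant '[[-0.015,0.045,-0.011,0,0,0,0.0854],[-0.015,0.045,-0.011,0,0,0,0.0854],[-0.015,0.045,-0.011,0,0,0,0.0854],[-0.01,0.045,-0.011,0,0,0,0.0854],[0,0,0,0,0,0,0.0854]]'
cat > snap.py <<'E'
import sys,pickle,cv2
from bench import arm
def snap(n,f):
    c=arm.get_image(n);c["st"]=arm.read_state();pickle.dump(c,open(f+".pkl","wb"));cv2.imwrite(f"pics/{f}.png",c["image"][:,:,::-1]);return c
if __name__=="__main__": snap(sys.argv[1],sys.argv[2])
E
python3 snap.py wrist w1
```

```text
clock: 1.05
position: [404.8, -310.7, 302.5]
ee_rot: [-0.197, 0.98, -0.001, 0.002]
contact_force: [1.0, -0.5, 0.9]
gripper_width: 85.4
grasp_force: 0.0
```

View pics/w1.png

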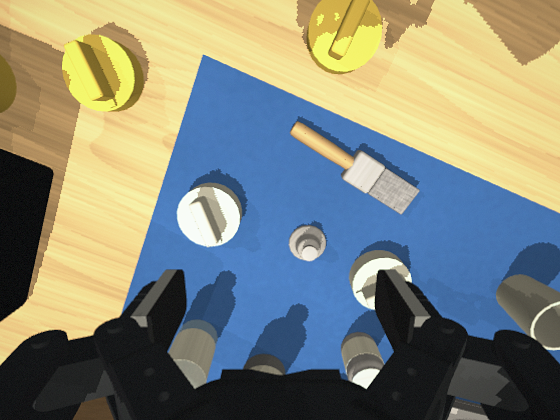

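The wrist view shows B at (209,215), the stopper at (308,243) and A at (381,283), partly hidden by a finger. I'll back off a little and crop both.

```bash
python3 -m pendant '[[0.03,0.01,0.01,0,0,0,0.0854],[0.03,0.01,0.01,0,0,0,0.0854],[0,0,0,0,0,0,0.0854],[0,0,0,0,0,0,0.0854]]'
python3 - <<'E'
from h import *; from snap import snap
c=snap("wrist","w2")
o=[]
for P in([487,-380,20],[488,-131,20]):
    u,v=proj(c,P)[0];u,v=int(u),int(v);print(u,v)
    o.append(cv2.resize(c["image"][v-45:v+45,u-45:u+45,::-1],(400,400),interpolation=2))
    # fit circle on white mask
cv2.imwrite("pics/w2c.png",np.hstack(o))
E
```

```text
clock: 1.5
position: [341.9, -319.5, 280.1]
ee_rot: [-0.193, 0.981, -0.0, -0.0]
contact_force: [-0.5, -0.7, 0.3]
gripper_width: 85.5
grasp_force: 0.0
193 264
367 327
```

View pics/w2c.png

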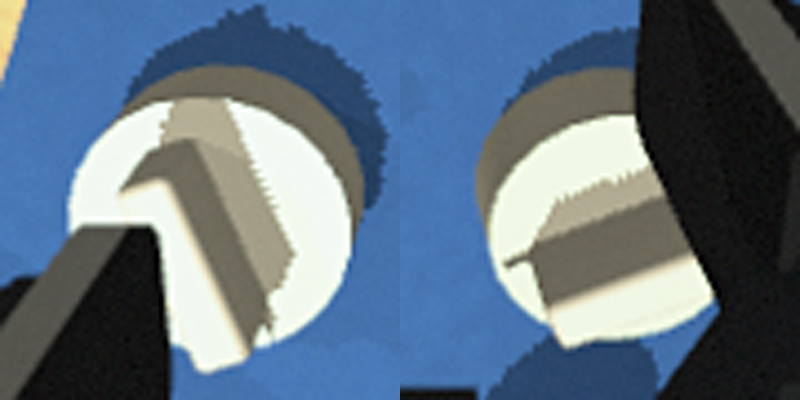

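The finger hides part of each lid because I moved the wrong way. I'll move forward so the lids sit higher in the picture.

```bash
python3 -m pendant '[[-0.04,0.002,-0.008,0,0,0,0.0854],[-0.04,0.002,-0.008,0,0,0,0.0854],[-0.04,0.002,-0.008,0,0,0,0.0854],[-0.04,0.002,-0.006,0,0,0,0.0854],[0,0,0,0,0,0,0.0854],[0,0,0,0,0,0,0.0854]]'
python3 - <<'E'
from h import *; from snap import snap
c=snap("wrist","w3")
o=[]
for P in([487,-380,20],[488,-131,20]):
    u,v=proj(c,P)[0];u,v=int(u),int(v)
    m=c["image"].astype(int);W=50
    a,b=max(0,u-W),max(0,v-W); print(u,v,"origin",a,b)
    o.append(cv2.resize(c["image"][b:b+100,a:a+100,::-1],(400,400),interpolation=2))
cv2.imwrite("pics/w3c.png",np.hstack(o))
E
```

```text
clock: 2.15
position: [488.6, -249.9, 309.6]
ee_rot: [-0.195, 0.981, 0.0, -0.0]
contact_force: [-0.7, 0.1, -0.1]
gripper_width: 85.2
grasp_force: 0.0
182 132 origin 132 82
364 208 origin 314 158
```

View pics/w3c.png

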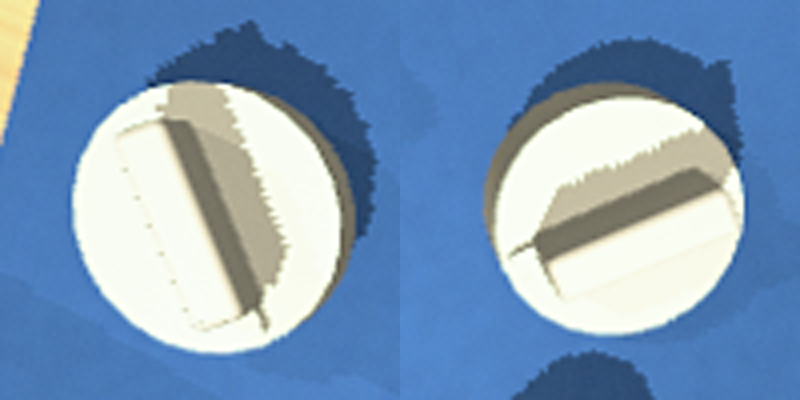

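The crop shows B's top disc at about (207,217) with its mark at the lower end of the bar, near (265,318). A's disc is at about (619,215) with its mark at the left end, near (515,248).

```bash
python3 - <<'E'
from h import *
c=pickle.load(open("w3.pkl","rb"))
for n,o,ctr,e1,e2,ext in(("B",(132,82),(207,217),(165,120),(245,308),((72,217),(343,217),(207,82),(207,352))),("A",(314,158),(219,215),(320,193),(148,262),((95,215),(343,215),(219,97),(219,333)))):
    f=lambda p,z:onz(c,(o[0]+(p[0]-.5)/4,o[1]+(p[1]-.5)/4),z)
    C=f(ctr,27);a,b=f(e1,57),f(e2,57);d=b-a
    E=[f(p,27) for p in ext]
    print(n,C.round(1),"len",np.linalg.norm(d).round(1),"yaw",np.degrees(np.arctan2(d[1],d[0])).round(1),"mid of topedge",((a+b)/2).round(1),"diam",np.linalg.norm(E[1]-E[0]).round(1),np.linalg.norm(E[3]-E[2]).round(1))
    y=np.arctan2(d[1],d[0]);ax=np.array([np.cos(y),np.sin(y),0])
    # bar edge offset: dark side normal
    print(" edge offset from C along bar y:",np.dot((a+b)/2-C,[-np.sin(y),np.cos(y),0]).round(1),"along",np.dot((a+b)/2-C,ax).round(1))
E
```

```text
B [ 489.3 -375.2   27. ] len 54.0 yaw 41.7 mid of topedge [ 484.1 -368.2   57. ] diam 81.5 79.6
 edge offset from C along bar y: 8.7 along 0.7
A [ 488.9 -125.9   27. ] len 54.2 yaw -44.0 mid of topedge [ 485.8 -131.5   57. ] diam 80.0 79.9
 edge offset from C along bar y: -6.2 along 1.6
```

```bash
python3 -m pendant '[[-0.031,0.0375,-0.004,0,0,0,0.0854],[-0.031,0.0375,-0.004,0,0,0,0.0854],[-0.031,0.0375,-0.004,0,0,0,0.0854],[-0.031,0.0375,-0.004,0,0,0,0.0854],[-0.031,0.0375,-0.004,0,0,0,0.0854],[-0.031,0.0375,-0.004,0,0,0,0.0854],[-0.031,0.0375,-0.004,0,0,0,0.0854],[-0.031,0.0375,-0.004,0,0,0,0.0854],[-0.031,0.0375,-0.004,0,0,0,0.0854],[0,0,0,0,0,0,0.0854],[0,0,0,0,0,0,0.0854]]'
python3 snap.py wrist w4;python3 -c "
import pickle;print(pickle.load(open('w4.pkl','rb'))['st']['joints'])"
```

```text
clock: 3.3
position: [616.5, 168.2, 345.6]
ee_rot: [-0.194, 0.981, -0.0, -0.001]
contact_force: [0.0, -0.5, 0.6]
gripper_width: 85.2
grasp_force: 0.0
[ 5.17946114e-01  3.66587053e-01  2.01605871e-01  1.18561780e-04
 -1.40679817e+00 -1.69854717e+00]
```

View pics/w4.png

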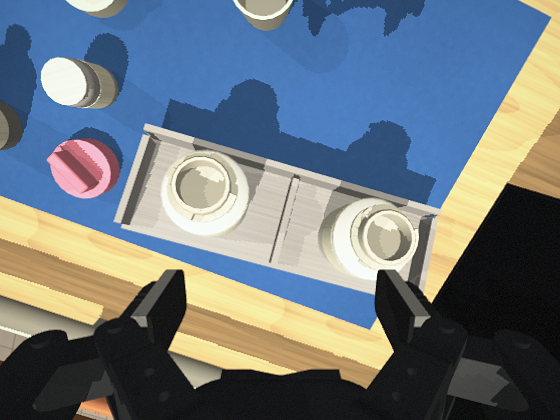

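The view shows the right mouth at about (203,185) and the left one at about (389,236), with the pink decoy and the polish can to the left. I'll refine this with an overlay crop.

```bash
python3 - <<'E'
from h import *
c=pickle.load(open("w4.pkl","rb"))
Rr=onz(c,(203,185),160);L=onz(c,(389,236),160);print(Rr.round(1),L.round(1),np.linalg.norm(L-Rr))
d=L-Rr;yaw=np.arctan2(-d[0],d[1]);print(np.degrees(yaw))
M=R.from_euler('ZY',[yaw,-np.radians(24)]).as_matrix();print(M.round(3))
im=c["image"][:,:,::-1];o=[]
t=np.linspace(0,2*np.pi,200)
for P,(a,b) in((Rr,(153,135)),(L,(339,186))):
    k=cv2.resize(im[b:b+100,a:a+100],(400,400),interpolation=2)
    for r,z in((26.5,0),(46,-40)):
        Q=P+(M@np.array([r*np.cos(t),r*np.sin(t),0*t+z])).T
        uv=((proj(c,Q)-[a,b]+.5)*4).astype(np.int32)
        cv2.polylines(k,[uv],True,(0,0,255) if z==0 else (255,0,0),1)
    Q=P+M@[34.3,0,-6];uv=((proj(c,Q)[0]-[a,b]+.5)*4).astype(int);cv2.circle(k,tuple(int(v) for v in uv),4,(0,200,0),1)
    o.append(k)
cv2.imwrite("pics/w4c.png",np.hstack(o))
E
```

```text
[636.9  97.1 160. ] [615.3 285.6 160. ] 189.7182574563701
6.547366877822887
[[ 0.908 -0.114 -0.404]
 [ 0.104  0.993 -0.046]
 [ 0.407  0.     0.914]]
```

View pics/w4c.png

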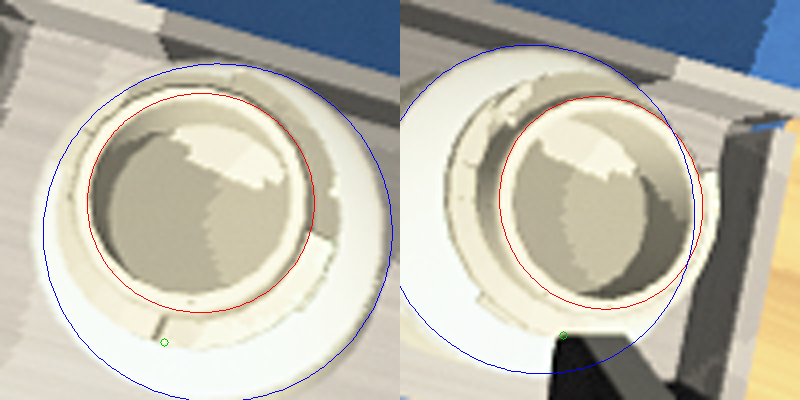

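```bash
cat > plan.py <<'E'
from h import *
from bench import arm
np.set_printoptions(precision=4,suppress=True)
c=pickle.load(open("w4.pkl","rb"))
Rr=onz(c,(201.4,183.7),160);L=onz(c,(388,235.7),160)
d=L-Rr;YAW=np.arctan2(-d[0],d[1])
M=R.from_euler('ZY',[YAW,-np.radians(24)])
MOUTH={"L":L,"R":Rr}
DOWN=lambda yaw:R.from_euler('Z',yaw,degrees=True)*R.from_euler('X',180,degrees=True)  # tool x at yaw
def over(m,az,h,flip=0,off=(0,0,0)):
    "tool pose with TCP h mm above the rim on the axis, lid azimuth az; flip=180 if tool x=-lid x; off: TCP in lid frame xy"
    Rl=M*R.from_euler('Z',az,degrees=True)
    return MOUTH[m]+M.apply([0,0,h])+Rl.apply(off),Rl*R.from_euler('Z',flip,degrees=True)*R.from_euler('X',180,degrees=True)
def plan(P,Q,first="rot"):
    st=arm.read_state();Q0=R.from_quat(st["ee_rot"]);v=(Q0.inv()*Q).as_rotvec(degrees=True)
    B=Q if first=="rot" else Q0
    s=B.inv().apply(np.array(P)-st["position"])/1000
    print("turn",v,"max",np.linalg.norm(v)/8.5,"rows | shift(%s)"%first,s,"|",np.linalg.norm(s)/.048,"rows")
    print("joints",st["joints"],"pos",st["position"],"F",st["contact_force"],"T",st["wrist_torque"],"w",st["gripper_width"])
def mouthframe(m):
    st=arm.read_state();q=M.inv()*R.from_quat(st["ee_rot"])
    p=M.inv().apply(st["position"]-MOUTH[m]);mm=q.as_matrix()
    print("TCP in mouth",p,"tilt",np.degrees(np.arccos(-mm[2,2])),"tool x az",np.degrees(np.arctan2(mm[1,0],mm[0,0])),"F mouth",M.inv().apply(st["contact_force"]),"T",M.inv().apply(st["wrist_torque"]),"w",st["gripper_width"],"j",st["joints"])
E
python3 - <<'E'
from plan import *
print(Rr,L,np.linalg.norm(d),np.degrees(YAW))
plan([489,-126.5,130],DOWN(-44),"trans")
for h in(130,):print(over("R",15,h)[0],over("L",15,h)[0])
E
```

```text
[636.3068  95.3132 160.    ] [615.3892 284.5275 160.    ] 190.36699140575064 6.3084382464211295
turn [   0.0456   -0.0494 -113.6423] max 13.369688781553704 rows | shift(trans) [ 0.2293 -0.2232  0.2163] | 8.045999537798071 rows
joints [ 0.5179  0.3666  0.2016  0.0001 -1.4068 -1.6985] pos [616.3221 167.2431 346.0109] F [-0.8681 -0.2493  0.3093] T [-0.0825 -0.0306  0.018 ] w 85.59970263299017
[583.7512  89.5032 278.7609] [562.8336 278.7175 278.7609]
```

```bash
python3 -m pendant '[[0.028,-0.028,0.024,0,0,-8,0.0854],[0.025,-0.031,0.024,0,0,0,0.0854],[0.025,-0.031,0.024,0,0,0,0.0854],[0.025,-0.031,0.024,0,0,0,0.0854],[0.025,-0.031,0.024,0,0,0,0.0854],[0.025,-0.031,0.024,0,0,0,0.0854],[0.025,-0.031,0.024,0,0,0,0.0854],[0.025,-0.02,0.024,0,0,0,0.0854],[0,0,0,0,0,-8.5,0.0854],[0,0,0,0,0,-8.5,0.0854],[0,0,0,0,0,-8.5,0.0854],[0,0,0,0,0,-8.5,0.0854]]'
python3 -m pendant '[[0,0,0,0,0,-8.5,0.06],[0,0,0,0,0,-8.5,0.06],[0,0,0,0,0,-8.5,0.06],[0,0,0,0,0,-8.5,0.06],[0,0,0,0,0,-8.5,0.06],[0,0,0,0,0,-8.5,0.06],[0,0,0,0,0,-8.5,0.06],[0,0,0,0,0,-8.5,0.06],[0,0,0,0,0,0,0.06]]'
python3 -c "
from plan import *
plan([489,-126.5,57],DOWN(-44))"
```

```text
clock: 4.55
position: [553.3, -136.7, 155.0]
ee_rot: [-0.534, 0.845, -0.0, 0.0]
contact_force: [-0.6, -0.1, -0.2]
gripper_width: 85.7
grasp_force: 0.0
clock: 5.45
position: [553.5, -136.3, 155.0]
ee_rot: [0.914, -0.405, 0.0, -0.0]
contact_force: [0.3, 0.1, -0.2]
gripper_width: 59.9
grasp_force: 0.0
turn [-0.0252 -0.0332 -3.7591] max 0.44226973300675254 rows | shift(rot) [-0.0532  0.0378  0.098 ] | 2.4529852009761814 rows
joints [ 0.0427  0.385  -0.2687  0.0002 -0.9164  0.6944] pos [ 553.5432 -136.3168  154.9861] F [ 0.2793  0.1372 -0.2214] T [ 0.0364  0.0216 -0.0342] w 59.937875607500644
```

```bash
python3 -m pendant '[[-0.027,0.019,0,0,0,-3.8,0.06],[-0.026,0.019,0,0,0,0,0.06],[0,0,0.04,0,0,0,0.06],[0,0,0.04,0,0,0,0.06],[0,0,0,0,0,0,0.06]]'
python3 -c "
from plan import *
plan([489,-126.5,57],DOWN(-44))"
```

```text
clock: 5.95
position: [486.0, -124.2, 70.8]
ee_rot: [0.927, -0.376, -0.005, 0.002]
contact_force: [-1.2, 0.5, 0.2]
gripper_width: 60.2
grasp_force: 0.0
turn [ 0.4041  0.4239 -0.1202] max 0.07033999759451745 rows | shift(rot) [ 0.0037 -0.0004  0.0138] | 0.29747267089417995 rows
joints [ 0.0735  0.4065 -0.5145 -0.0013 -0.6599  0.7283] pos [ 486.0473 -124.2028   70.7799] F [-1.2035  0.4646  0.1954] T [-0.0146  0.1393 -0.064 ] w 60.1560975173787
```

```bash
python3 -m pendant '[[0.002,0,0.014,0,0,0,0.06],[0,0,0,0,0,0,0.06],[0,0,0,0,0,0,0],[0,0,0,0,0,0,0],[0,0,0,0,0,0,0],[0,0,0,0,0,0,0],[0,0,0,0,0,0,0]]'
python3 -c "
from plan import *
plan([489,-126.5,57],DOWN(-44))"
```

```text
clock: 6.65
position: [492.5, -124.8, 61.6]
ee_rot: [0.928, -0.373, 0.001, -0.0]
contact_force: [-1.5, -0.5, 6.1]
gripper_width: 14.7
grasp_force: 60.0
turn [-0.0614 -0.0896  0.2167] max 0.028517511810190427 rows | shift(rot) [-0.0013  0.0037  0.0046] | 0.12645167918227443 rows
joints [ 0.0721  0.4255 -0.5154  0.0008 -0.628   0.7339] pos [ 492.5036 -124.752    61.6379] F [-1.5193 -0.4645  6.0565] T [ 0.0287  0.36   -0.0189] w 14.710726443211028
```

```bash
python3 -m pendant '[[0,0,-0.03,0,0,0,0],[0,0,-0.045,0,0,0,0],[0,0,-0.045,0,0,0,0],[0,0,-0.045,0,0,0,0],[0,0,-0.045,0,0,0,0],[0,0,-0.04,0,0,0,0],[0,0,0,0,0,0,0]]'
python3 -c "
from plan import *
plan(*over('R',15,130),'trans')"
```

```text
clock: 7.35
position: [494.3, -125.1, 317.2]
ee_rot: [0.928, -0.373, 0.007, -0.002]
contact_force: [0.1, 0.1, -1.8]
gripper_width: 14.8
grasp_force: 59.1
turn [  7.535   23.3153 -64.1149] max 8.07499231078109 rows | shift(trans) [-0.0842 -0.2165  0.0394] | 4.908889599693705 rows
joints [ 0.0722  0.1403 -0.1741  0.0023 -1.2427  0.734 ] pos [ 494.2773 -125.0643  317.1687] F [ 0.1427  0.0612 -1.7874] T [ 0.0408 -0.039   0.002 ] w 14.801665219510916
```

```bash
python3 -m pendant '[[-0.0168,-0.0433,0,0,0,0,0],[-0.0168,-0.0433,0,0,0,0,0],[-0.0168,-0.0433,0,0,0,0,0],[-0.0168,-0.0433,0.01,0,0,0,0],[-0.0168,-0.0433,0.02,0,0,0,0]]'
python3 -m pendant '[[0,0,0,0.84,2.59,-7.12,0],[0,0,0,0.84,2.59,-7.12,0],[0,0,0,0.84,2.59,-7.12,0],[0,0,0,0.84,2.59,-7.12,0],[0,0,0,0.84,2.59,-7.12,0],[0,0,0,0.84,2.59,-7.12,0],[0,0,0,0.84,2.59,-7.12,0],[0,0,0,0.84,2.59,-7.12,0],[0,0,0,0.84,2.59,-7.12,0],[0,0,0,0,0,0,0]]'
python3 -c "
from plan import *
plan(*over('R',15,80));mouthframe('R')"
```

```text
clock: 7.85
position: [581.7, 91.2, 281.2]
ee_rot: [0.928, -0.373, 0.001, -0.001]
contact_force: [0.8, -0.7, -0.1]
gripper_width: 14.6
grasp_force: 59.1
clock: 8.85
position: [579.1, 88.3, 279.2]
ee_rot: [0.963, 0.18, 0.199, 0.014]
contact_force: [-0.9, 0.0, -0.3]
gripper_width: 14.3
grasp_force: 59.1
turn [-0.3476  0.8729 -0.1795] max 0.11253871705168216 rows | shift(rot) [0.0042 0.0004 0.0523] | 1.0934699564420487 rows
joints [ 0.4894  0.1331 -0.4226  0.2385 -0.6516  1.2871] pos [579.136   88.2809 279.1967] F [-0.9012  0.0453 -0.329 ] T [-0.1458  0.8814 -0.0401] w 14.316649438352377
TCP in mouth [ -4.1361  -0.7078 132.3185] tilt 0.9395836520469092 tool x az 14.823120797809942 F mouth [-0.9476  0.1441  0.0617] T [-0.0602  0.8921 -0.0171] w 14.316649438352377 j [ 0.4894  0.1331 -0.4226  0.2385 -0.6516  1.2871]
```

```bash
python3 -m pendant '[[0.0055,0,0.03,-0.3,0.8,0,0],[0,0,0.025,0,0,0,0],[0,0,0,0,0,0,0],[0,0,0,0,0,0,0]]'
python3 -c "
from plan import *
plan(*over('R',15,60,off=(1.3,0,0)));mouthframe('R')"
```

```text
clock: 9.25
position: [607.5, 93.6, 231.9]
ee_rot: [0.962, 0.179, 0.207, 0.015]
contact_force: [-0.7, 0.2, 0.3]
gripper_width: 14.7
grasp_force: 59.1
turn [-0.0087  0.0131 -0.203 ] max 0.023956446779888667 rows | shift(rot) [-0.0019  0.0007  0.0174] | 0.365398053135235 rows
joints [ 0.4703  0.2213 -0.4639  0.2977 -0.5099  1.236 ] pos [607.5285  93.63   231.9273] F [-0.6627  0.1718  0.2919] T [-0.0414  0.8286 -0.0492] w 14.713498486777047
TCP in mouth [ 2.9554  1.4891 77.4185] tilt 0.01573252578620268 tool x az 14.796979853096481 F mouth [-0.4658  0.2435  0.5269] T [ 0.0256  0.8281 -0.0652] w 14.713498486777047 j [ 0.4703  0.2213 -0.4639  0.2977 -0.5099  1.236 ]
```

```bash
python3 -m pendant '[[-0.0018,0.0007,0.009,0,0,0,0],[0,0,0.009,0,0,0,0],[0,0,0.003,0,0,0,0],[0,0,0,0,0,0,0]]'
python3 -c "
from plan import *
mouthframe('R')"; python3 -m pendant '[[0,0,0.002,0,0,0,0],[0,0,0.002,0,0,0,0],[0,0,0,0,0,0,0]]'
python3 -c "
from plan import *
mouthframe('R')"
```

```text
clock: 9.65
position: [614.6, 93.2, 211.9]
ee_rot: [0.961, 0.18, 0.208, 0.015]
contact_force: [-0.6, -0.6, -0.2]
gripper_width: 14.5
grasp_force: 59.1
TCP in mouth [ 1.1312  0.2524 56.2828] tilt 0.039278527461589545 tool x az 14.855410964364125 F mouth [-0.7338 -0.479   0.0534] T [0.0309 0.8505 0.0079] w 14.5459966075291 j [ 0.4604  0.2535 -0.4845  0.321  -0.4566  1.2179]
clock: 9.95
position: [616.3, 93.5, 208.7]
ee_rot: [0.961, 0.18, 0.208, 0.015]
contact_force: [-0.3, -0.2, -0.6]
gripper_width: 14.6
grasp_force: 59.1
TCP in mouth [ 1.4202  0.3748 52.6245] tilt 0.08446045149443572 tool x az 14.859284621353549 F mouth [-0.5679 -0.2088 -0.4106] T [-0.0129  0.8598  0.044 ] w 14.551433905815331 j [ 0.4588  0.2596 -0.487   0.3259 -0.4472  1.2138]
```

```bash
for i in 1 2 3; do python3 -m pendant '[[0,0,0.002,0,0,0,0],[0,0,0.001,0,0,0,0],[0,0,0,0,0,0,0]]'|grep -E 'contact'
python3 -c "
from plan import *
mouthframe('R')"; done
```

```text
contact_force: [-2.2, 0.6, 1.9]
TCP in mouth [ 1.6489  0.4533 50.139 ] tilt 0.11708087367139787 tool x az 14.866148309098188 F mouth [-1.1291  0.8088  2.6182] T [ 0.1294  1.2119 -0.0222] w 14.645880048845632 j [ 0.4578  0.2638 -0.4889  0.3298 -0.4407  1.2106]
contact_force: [-17.8, 1.4, 18.1]
TCP in mouth [ 1.6997  0.4756 49.8683] tilt 0.16881509641428047 tool x az 14.867195021369527 F mouth [-8.6639  3.3423 23.675 ] T [ 0.9842  3.4458 -0.0076] w 14.719148446278796 j [ 0.4577  0.2639 -0.4909  0.3335 -0.438   1.207 ]
contact_force: [-32.8, 4.0, 34.4]
TCP in mouth [ 1.8163  0.4364 49.6938] tilt 0.2399186938950107 tool x az 14.865170705136741 F mouth [-15.3429   7.6149  44.5058] T [ 1.794   5.7002 -0.0773] w 14.592727425661966 j [ 0.4575  0.264  -0.4928  0.3373 -0.4353  1.2034]
```

```bash
python3 -m pendant '[[0,0,-0.004,0,0,0,0],[0,0,0,0,0,5,0],[0,0,0.0005,0,0,5,0],[0,0,0.0005,0,0,5,0],[0,0,0,0,0,0,0]]'|grep -E 'contact'
python3 -c "
from plan import *
mouthframe('R')"
```

```text
contact_force: [-4.5, -0.4, 6.3]
TCP in mouth [ 2.7066  0.2657 48.0944] tilt 0.2195378034348038 tool x az -0.20512853714269338 F mouth [-1.5332  0.1338  7.6112] T [-0.312   1.1138  0.0076] w 14.417078056509048 j [ 0.4561  0.2677 -0.4898  0.3348 -0.4343  0.9439]
```

```bash
python3 -m pendant '[[-0.0005,0,0.0006,0,0,5,0],[0,0,0.0006,0,0,5,0],[0,0,0.0006,0,0,5,0],[0,0,0,0,0,0,0]]'|grep -E 'contact'
python3 -c "
from plan import *
mouthframe('R')"
```

```text
contact_force: [-2.6, -1.6, 5.6]
TCP in mouth [ 2.4383  0.1771 46.1438] tilt 0.23959492614220848 tool x az -15.214633406280218 F mouth [-0.1986 -1.3186  6.2452] T [-0.4996  0.7851 -0.0404] w 14.857168852574835 j [ 0.4552  0.2705 -0.4924  0.3384 -0.4285  0.6787]
```

```bash
python3 -m pendant '[[0,0,0.0008,0,0,5,0],[0,0,0.0008,0,0,5,0],[0,0,0.0008,0,0,5,0],[0,0,0.0005,0,0,3,0],[0,0,0,0,0,0,0]]'|grep -E 'contact'
python3 -c "
from plan import *
mouthframe('R')"
```

```text
contact_force: [-3.3, -4.7, 9.0]
TCP in mouth [ 2.5084 -0.5169 43.8009] tilt 0.22646794727703665 tool x az -33.199995513163216 F mouth [ 0.2235 -4.3595  9.7645] T [-1.317   0.7963 -0.0379] w 14.510903631079856 j [ 0.4532  0.2745 -0.4943  0.3429 -0.4233  0.3617]
```

```bash
for i in 1 2 3; do python3 -m pendant '[[0,0,0.0005,0,0,4,0],[0,0,0.0005,0,0,4,0],[0,0,0,0,0,0,0]]'|grep -E 'contact'
python3 -c "
from plan import *
mouthframe('R')"; done
```

```text
contact_force: [-7.7, -5.1, 12.4]
TCP in mouth [ 2.6413 -0.9341 43.7688] tilt 0.24958834026159138 tool x az -41.22182305723941 F mouth [-2.4795 -4.2389 14.6619] T [-1.4793  1.3805 -0.0917] w 14.689982285140132 j [ 0.4525  0.2745 -0.4948  0.3447 -0.4227  0.2207]
contact_force: [-12.7, -7.7, 19.4]
TCP in mouth [ 1.8949 -1.4374 43.7295] tilt 0.24311111049950307 tool x az -48.73928421065846 F mouth [-4.4646 -6.2927 23.1819] T [-1.8342  2.4676  1.6777] w 14.682045076447546 j [ 0.4526  0.2743 -0.4969  0.3488 -0.4238  0.0854]
contact_force: [-15.4, -11.0, 23.7]
TCP in mouth [ 2.5672 -2.1425 43.8659] tilt 0.35288858331677136 tool x az -56.483480033864204 F mouth [-5.4369 -9.2538 28.3469] T [-2.8176  2.4076  2.5856] w 14.671261996562176 j [ 0.4515  0.2744 -0.4972  0.3528 -0.4235 -0.0525]
```

The lid sank at 7.4 mm/rad, then stopped with the torque rising to 2.6 Nm. That means A is the four-lug lid and it is home on the right tub. I'll release it and check.

```bash
python3 -m pendant '[[0,0,-0.003,0,0,-3,0],[0,0,0,0,0,0,0.06],[0,0,0,0,0,0,0.06],[0,0,0,0,0,0,0.06],[0,0,-0.04,0,0,0,0.06],[0,0,-0.045,0,0,0,0.06],[0,0,-0.045,0,0,0,0.06],[0,0,0,0,0,0,0.06]]'
python3 - <<'E'
from plan import *; from snap import snap
mouthframe('R');plan([489,-300,250],DOWN(-138.3),"trans")
snap("wrist","w5");c=snap("side","s5")
o=[]
for n in("w5","s5"):
    c=pickle.load(open(n+".pkl","rb"));im=c["image"][:,:,::-1].copy()
    u,v=proj(c,Rr)[0].astype(int);print(n,u,v)
    W=60 if n=="w5" else 40;a,b=max(0,u-W),max(0,v-W)
    k=cv2.resize(im[b:b+2*W,a:a+2*W],(400,400),interpolation=2)
    t=np.linspace(0,6.3,100);C=np.c_[np.cos(t),np.sin(t),0*t]
    for r,z,col in((40,-23,(0,0,255)),(40,4,(255,0,0))):
        uv=(proj(c,Rr+M.apply(C*r+[0,0,z]))-[a,b]+.5)*400/(2*W)
        cv2.polylines(k,[uv.astype(np.int32)],True,col,1)
    o.append(k)
cv2.imwrite("pics/c5.png",np.hstack(o))
E
```

```text
clock: 13.95
position: [568.7, 89.4, 325.4]
ee_rot: [0.893, -0.395, 0.185, -0.111]
contact_force: [1.1, -0.6, -0.0]
gripper_width: 60.0
grasp_force: 0.0
TCP in mouth [  5.3566   1.54   178.7205] tilt 0.9106177081189017 tool x az -54.12404237699594 F mouth [ 0.9347 -0.6719 -0.4201] T [ 0.0887  0.696  -0.0113] w 60.01797836543203 j [ 0.5073  0.0686 -0.3864  0.2398 -0.7245  0.0817]
turn [-27.1763   4.8367  89.0014] max 10.962786455464636 rows | shift(trans) [0.2231 0.3372 0.0151] | 8.42862581028619 rows
joints [ 0.5073  0.0686 -0.3864  0.2398 -0.7245  0.0817] pos [568.7495  89.3941 325.448 ] F [ 1.0924 -0.5552 -0.0037] T [0.0086 0.7012 0.0257] w 60.01797836543203
w5 290 199
s5 205 300
```

View pics/c5.png

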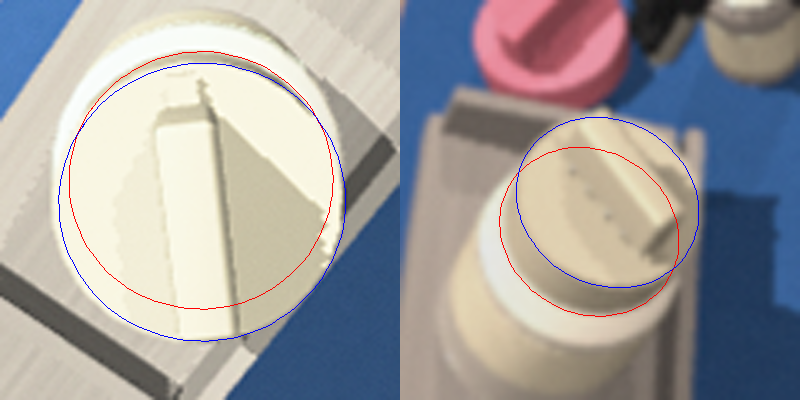

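The wrist crop shows the lid's outline on the predicted home circle and the side crop shows it square within a few mm, so the right tub is closed. B is next.

```bash
python3 -c "
from plan import *
plan([489,-375,200],DOWN(41.7),'trans')"
```

```text
turn [ -4.5444 -26.4592 -88.0501] max 10.829643129066284 rows | shift(trans) [0.2692 0.3997 0.0542] | 10.102583369508398 rows
joints [ 0.5065  0.0746 -0.3928  0.2379 -0.723   0.0815] pos [567.4138  88.5547 318.826 ] F [-0.0341 -0.6259 -0.9406] T [-0.058   0.8615 -0.007 ] w 59.91142200270631
```

```bash
python3 -m pendant '[[0.0269,0.04,0.0054,0,0,0,0.06],[0.0269,0.04,0.0054,0,0,0,0.06],[0.0269,0.04,0.0054,0,0,0,0.06],[0.0269,0.04,0.0054,0,0,0,0.06],[0.0269,0.04,0.0054,0,0,0,0.06],[0.0269,0.04,0.0054,0,0,0,0.06],[0.0269,0.04,0.0054,0,0,0,0.06],[0.0269,0.04,0.0054,0,0,0,0.06],[0.0269,0.04,0.0054,0,0,0,0.06],[0.0269,0.04,0.0054,0,0,0,0.06]]'
python3 -m pendant '[[0,0,0,-0.41,-2.4,-8,0.06],[0,0,0,-0.41,-2.4,-8,0.06],[0,0,0,-0.41,-2.4,-8,0.06],[0,0,0,-0.41,-2.4,-8,0.06],[0,0,0,-0.41,-2.4,-8,0.06],[0,0,0,-0.41,-2.4,-8,0.06],[0,0,0,-0.41,-2.4,-8,0.06],[0,0,0,-0.41,-2.4,-8,0.06],[0,0,0,-0.41,-2.4,-8,0.06],[0,0,0,-0.41,-2.4,-8,0.06],[0,0,0,-0.41,-2.4,-8,0.06],[0,0,0,0,0,0,0.06]]'
python3 -c "
from plan import *
plan([489,-375,62],DOWN(41.7))"
```

```text
clock: 15.05
position: [487.2, -377.5, 196.9]
ee_rot: [0.894, -0.397, 0.178, -0.106]
contact_force: [1.0, -0.2, 0.1]
gripper_width: 59.9
grasp_force: 0.0
clock: 16.25
position: [487.9, -374.8, 197.0]
ee_rot: [0.935, 0.356, -0.003, -0.001]
contact_force: [0.4, -0.4, 0.4]
gripper_width: 59.9
grasp_force: 0.0
turn [-0.2626  0.246  -0.0134] max 0.04236216497741025 rows | shift(rot) [0.0007 0.0009 0.135 ] | 2.8126624837569523 rows
joints [-0.3914  0.4163 -0.0989  0.0021 -1.0615  2.6887] pos [ 487.9289 -374.7983  197.0034] F [ 0.436  -0.3707  0.408 ] T [ 0.017   0.021  -0.0695] w 59.912803811704144
```

```bash
python3 -m pendant '[[0.0007,0.0009,0.045,-0.25,0.25,0,0.06],[0,0,0.045,0,0,0,0.06],[0,0,0.04,0,0,0,0.06],[0,0,0,0,0,0,0.06],[0,0,0,0,0,0,0.06]]'
python3 -c "
from plan import *
plan([489,-375,62],DOWN(41.7))"
```

```text
clock: 16.75
position: [489.4, -376.6, 69.3]
ee_rot: [0.935, 0.355, 0.001, 0.001]
contact_force: [0.0, -0.5, 0.6]
gripper_width: 59.9
grasp_force: 0.0
turn [ 0.1587 -0.0704 -0.1659] max 0.02824795406231418 rows | shift(rot) [ 0.0008 -0.0015  0.0073] | 0.15671763368219277 rows
joints [-0.3941  0.5553 -0.2314  0.0001 -0.7812  2.6897] pos [ 489.4203 -376.6407   69.3293] F [ 0.0085 -0.4646  0.5974] T [-0.0461 -0.0417 -0.001 ] w 59.942473145718004
```

```bash
python3 -m pendant '[[0.0005,-0.001,0.007,0,0,0,0.06],[0,0,0,0,0,0,0.06],[0,0,0,0,0,0,0],[0,0,0,0,0,0,0],[0,0,0,0,0,0,0],[0,0,0,0,0,0,0],[0,0,0,0,0,0,0]]'
python3 -c "
from plan import *
plan([489,-375,62],DOWN(41.7))"
```

```text
clock: 17.45
position: [489.9, -375.5, 63.8]
ee_rot: [0.935, 0.355, 0.002, 0.002]
contact_force: [0.5, 1.3, 5.5]
gripper_width: 14.6
grasp_force: 60.9
turn [ 0.3406 -0.1537 -0.0588] max 0.0445001073193898 rows | shift(rot) [-0.0003 -0.001   0.0018] | 0.043609483894009475 rows
joints [-0.392   0.5608 -0.239   0.0003 -0.7646  2.6894] pos [ 489.8899 -375.5053   63.826 ] F [0.466  1.2922 5.4991] T [ 0.2208  0.1169 -0.067 ] w 14.612593867528073
```

```bash
python3 -m pendant '[[0,0,-0.03,0,0,0,0],[0,0,-0.045,0,0,0,0],[0,0,-0.045,0,0,0,0],[0,0,-0.045,0,0,0,0],[0,0,-0.045,0,0,0,0],[0,0,-0.04,0,0,0,0],[0,0,0,0,0,0,0]]'
python3 -c "
from plan import *
plan(*over('L',15,130),'trans')"
```

```text
clock: 18.15
position: [489.9, -376.2, 319.9]
ee_rot: [0.935, 0.355, 0.006, 0.007]
contact_force: [0.4, 0.0, -0.1]
gripper_width: 14.6
grasp_force: 60.2
turn [-9.3722 21.3212 20.1831] max 3.625722091814516 rows | shift(trans) [ 0.4894 -0.4416  0.0366] | 13.754916496030408 rows
joints [-0.3922  0.3291  0.0825  0.0021 -1.3065  2.6894] pos [ 489.9384 -376.1902  319.9177] F [ 0.3704  0.0039 -0.1229] T [-0.0035 -0.0278  0.0389] w 14.632004109105866
```

```bash
python3 -m pendant '[[0.035,-0.0316,0,0,0,0,0],[0.035,-0.0316,0,0,0,0,0],[0.035,-0.0316,0,0,0,0,0],[0.035,-0.0316,0,0,0,0,0],[0.035,-0.0316,0,0,0,0,0],[0.035,-0.0316,0,0,0,0,0],[0.035,-0.0316,0,0,0,0,0],[0.035,-0.0316,0,0,0,0,0],[0.035,-0.0316,0,0,0,0,0],[0.035,-0.0316,0,0,0,0,0],[0.035,-0.0316,0,0,0,0,0],[0.035,-0.0316,0,0,0,0,0]]'
python3 -m pendant '[[0.035,-0.0316,0.01,0,0,0,0],[0.035,-0.0316,0.02,0,0,0,0],[0,0,0,-2.34,5.33,5.04,0],[0,0,0,-2.34,5.33,5.04,0],[0,0,0,-2.34,5.33,5.04,0],[0,0,0,-2.34,5.33,5.04,0],[0,0,0,0,0,0,0],[0,0,0,0,0,0,0]]'
python3 -c "
from plan import *
plan(*over('L',15,82,off=(.3,0,0)));mouthframe('L')"
```

```text
clock: 19.35
position: [549.6, 189.5, 311.1]
ee_rot: [0.935, 0.355, 0.001, 0.002]
contact_force: [1.2, -0.3, -0.7]
gripper_width: 14.6
grasp_force: 60.2
clock: 20.15
position: [560.6, 279.6, 282.0]
ee_rot: [0.963, 0.185, 0.197, 0.012]
contact_force: [0.8, 0.4, 0.5]
gripper_width: 14.5
grasp_force: 60.2
turn [-0.6839  1.0611  0.341 ] max 0.1538353836819452 rows | shift(rot) [0.0006 0.0012 0.0519] | 1.0806025993275394 rows
joints [ 0.8133  0.2142 -0.3601  0.382  -0.7188  0.8827] pos [560.6261 279.6017 282.0429] F [0.7543 0.3811 0.5452] T [-0.0516  0.8103 -0.0322] w 14.472144341109914
TCP in mouth [ -0.5808   1.1214 133.8511] tilt 1.2623481886864423 tool x az 15.34738011788757 F mouth [0.9449 0.296  0.1761] T [ 0.0214  0.811  -0.0447] w 14.472144341109914 j [ 0.8133  0.2142 -0.3601  0.382  -0.7188  0.8827]
```

```bash
python3 -m pendant '[[0.001,0.0012,0.026,-0.68,1.06,0.3,0],[0,0,0.026,0,0,0,0],[0,0,0,0,0,0,0],[0,0,0,0,0,0,0]]'
python3 -c "
from plan import *
plan(*over('L',15,62,off=(.3,0,0)));mouthframe('L')"
```

```text
clock: 20.55
position: [584.2, 281.9, 236.0]
ee_rot: [0.961, 0.18, 0.209, 0.016]
contact_force: [0.6, -0.8, -1.7]
gripper_width: 14.5
grasp_force: 60.1
turn [ 0.0277 -0.1478 -0.1071] max 0.0217194522439867 rows | shift(rot) [-0.0022  0.0002  0.0202] | 0.42270146500762473 rows
joints [ 0.7805  0.2825 -0.4265  0.4836 -0.578   0.7901] pos [584.1989 281.9028 236.0181] F [ 0.6271 -0.8192 -1.6876] T [-0.0896  0.8248 -0.0071] w 14.529459282723808
TCP in mouth [ 2.3347  0.8184 82.1728] tilt 0.15036309727807254 tool x az 14.89291985656395 F mouth [-0.1992 -0.8832 -1.7586] T [-0.0014  0.8297 -0.0071] w 14.529459282723808 j [ 0.7805  0.2825 -0.4265  0.4836 -0.578   0.7901]
```

```bash
python3 -m pendant '[[-0.001,0.0003,0.01,0,0,0,0],[0,0,0.01,0,0,0,0],[0,0,0.005,0,0,0,0],[0,0,0,0,0,0,0],[0,0,0,0,0,0,0]]' | grep contact
python3 -c "
from plan import *
mouthframe('L')"; python3 -m pendant '[[0,0,0.002,0,0,0,0],[0,0,0.002,0,0,0,0],[0,0,0,0,0,0,0],[0,0,0,0,0,0,0]]'|grep contact
python3 -c "
from plan import *
mouthframe('L')"
```

```text
contact_force: [-0.5, -0.7, -0.6]
TCP in mouth [ 0.0999 -0.0454 57.1732] tilt 0.1301312985695884 tool x az 14.907296124101064 F mouth [-0.7942 -0.6753 -0.2513] T [ 0.0114  0.8526 -0.0071] w 14.405391139495975 j [ 0.7636  0.3166 -0.4539  0.5251 -0.5184  0.7548]
contact_force: [0.5, -0.1, 0.1]
TCP in mouth [ 0.024   0.0407 53.1959] tilt 0.1327785081006035 tool x az 14.911117280221355 F mouth [ 0.4532 -0.1541 -0.0695] T [-0.0091  0.8681  0.0378] w 14.67432635899192 j [ 0.7609  0.3224 -0.4573  0.5323 -0.5093  0.7488]
```

```bash
for i in 1 2; do python3 -m pendant '[[0.0004,0,0.001,0,0,0,0],[0,0,0.001,0,0,0,0],[0,0,0,0,0,0,0]]'|grep contact
python3 -c "
from plan import *
mouthframe('L')"; done
```

```text
contact_force: [-2.3, -0.3, 2.0]
TCP in mouth [ 0.6215  0.2122 51.606 ] tilt 0.1659556254257965 tool x az 14.9103615716222 F mouth [-1.3013 -0.0917  2.7218] T [-0.0074  1.165   0.0862] w 14.37014101450665 j [ 0.7594  0.3253 -0.4574  0.5352 -0.5058  0.7469]
contact_force: [-13.9, -1.7, 11.8]
TCP in mouth [ 0.6935  0.2006 51.3542] tilt 0.1916088323123037 tool x az 14.919925570319885 F mouth [-7.9378 -0.1338 16.4796] T [0.0373 3.1941 0.0421] w 14.74365307552045 j [ 0.7592  0.3256 -0.4582  0.5374 -0.5048  0.745 ]
```

```bash
python3 -m pendant '[[0,0,-0.001,0,0,0,0],[0,0,0.0002,0,0,5,0],[0,0,0.0005,0,0,5,0],[0,0,0.0005,0,0,5,0],[0,0,0.0005,0,0,5,0],[0,0,0,0,0,0,0]]'|grep contact
python3 -c "
from plan import *
mouthframe('L')"; python3 -m pendant '[[0,0,0.0005,0,0,5,0],[0,0,0.0005,0,0,5,0],[0,0,0.0005,0,0,5,0],[0,0,0,0,0,0,0]]'|grep contact
python3 -c "
from plan import *
mouthframe('L')"
```

```text
contact_force: [-1.9, -2.5, 5.0]
TCP in mouth [ 1.8575  0.1046 49.4617] tilt 0.23460248957313518 tool x az -5.120860882285547 F mouth [ 0.0231 -2.2409  5.4773] T [-0.6139  0.7484 -0.1669] w 14.522465639755014 j [ 0.7567  0.3292 -0.4572  0.5399 -0.5011  0.3947]
contact_force: [-2.9, -2.3, 5.1]
TCP in mouth [ 1.6622  0.0213 47.9452] tilt 0.21572614243466728 tool x az -20.079472711134375 F mouth [-0.77   -1.9474  5.9342] T [-0.7633  0.7677 -0.1176] w 14.270396333895286 j [ 0.7557  0.3314 -0.4587  0.5426 -0.498   0.1313]
```

Sinking at about 5.8 mm/rad matches three starts. I'll continue until the torque rises.

```bash
python3 -m pendant '[[0,0,0.0006,0,0,5,0],[0,0,0.0006,0,0,5,0],[0,0,0.0006,0,0,5,0],[0,0,0.0006,0,0,5,0],[0,0,0,0,0,0,0]]'|grep contact
python3 -c "
from plan import *
mouthframe('L')"; for i in 1 2 ; do python3 -m pendant '[[0,0,0.0006,0,0,4,0],[0,0,0.0006,0,0,4,0],[0,0,0,0,0,0,0]]'|grep -E 'contact'
python3 -c "
from plan import *
mouthframe('L')"; done
```

```text
contact_force: [-2.7, -3.0, 7.2]
TCP in mouth [ 1.8255 -0.3087 45.8379] tilt 0.22283175385947276 tool x az -40.10894999616269 F mouth [ 0.1651 -2.6782  7.776 ] T [-0.9308  0.9775 -0.1255] w 14.488470341841433 j [ 0.7536  0.3346 -0.4604  0.5472 -0.4935 -0.2217]
contact_force: [-7.4, -4.2, 13.7]
TCP in mouth [ 2.15   -0.5786 45.7757] tilt 0.27823851058478016 tool x az -48.06344910346608 F mouth [-1.5707 -3.4034 15.6643] T [-1.254   1.4877 -0.0365] w 14.521928698769514 j [ 0.7529  0.3346 -0.4611  0.5499 -0.4928 -0.3625]
contact_force: [-12.0, -6.9, 17.3]
TCP in mouth [ 2.2777 -0.9616 45.7556] tilt 0.3255180525370879 tool x az -56.04102797740771 F mouth [-4.6111 -5.5614 20.9481] T [-1.543   2.2842 -0.0016] w 14.740060125032791 j [ 0.7523  0.3345 -0.4621  0.5525 -0.4923 -0.5037]
```

```bash
for i in 1 2 3; do python3 -m pendant '[[0,0,0,0,0,4,0],[0,0,0,0,0,4,0],[0,0,0,0,0,0,0]]'|grep -E 'contact'
python3 -c "
from plan import *
mouthframe('L')"; done
```

```text
contact_force: [-12.8, -7.9, 18.1]
TCP in mouth [ 2.0315 -1.3091 45.7579] tilt 0.3557138206305831 tool x az -63.70084226908163 F mouth [-5.0242 -6.4699 22.0655] T [-1.9664  2.2429  1.274 ] w 14.656426172192333 j [ 0.7524  0.3344 -0.463   0.5544 -0.4932 -0.6392]
contact_force: [-15.8, -6.2, 18.8]
TCP in mouth [ 1.5031 -0.4182 45.7792] tilt 0.31881690894735365 tool x az -71.56754700209609 F mouth [-7.3227 -4.3914 23.8915] T [-1.0705  3.204   1.6778] w 14.6985777932417 j [ 0.7537  0.3342 -0.4638  0.5543 -0.492  -0.7778]
contact_force: [-16.4, -8.2, 20.7]
TCP in mouth [ 1.4881 -0.5771 45.8609] tilt 0.39984103876692884 tool x az -79.01325398125601 F mouth [-7.2459 -6.3743 25.9275] T [-1.6548  2.8849  3.3968] w 14.546011998142289 j [ 0.754   0.3342 -0.4646  0.5578 -0.4934 -0.9113]
```

```bash
python3 -m pendant '[[0,0,-0.002,0,0,-3,0],[0,0,0,0,0,0,0.06],[0,0,0,0,0,0,0.06],[0,0,0,0,0,0,0.06],[0,0,-0.04,0,0,0,0.06],[0,0,-0.045,0,0,0,0.06],[0,0,-0.045,0,0,0,0.06],[0,0,0,0,0,0,0.06],[0,0,0,0,0,0,0.06]]'
python3 - <<'E'
from plan import *; from snap import snap
# numeric check: both lids' top discs against a predicted home outline, in top view (before/after difference) and wrist
c0=pickle.load(open("cams.pkl","rb"))["top"];c=snap("top","t6")
mouthframe('L')
w=snap("wrist","w6")
t=np.linspace(0,2*np.pi,180);C=np.c_[np.cos(t),np.sin(t),0*t]
g=cv2.cvtColor(w["image"],cv2.COLOR_RGB2GRAY).astype(np.float32);g=cv2.magnitude(cv2.Sobel(g,5,1,0),cv2.Sobel(g,5,0,1))
for n in"LR":
    best=[]
    for z in range(-4,17,1):
        for dx in range(-6,7):
            for dy in range(-6,7):
                uv=proj(w,MOUTH[n]+M.apply(C*40+[dx,dy,z])).astype(np.float32)
                v=cv2.remap(g,uv[None,:,0],uv[None,:,1],cv2.INTER_LINEAR)
                best.append((float(np.minimum(v,150).mean()),dx,dy,z))
    print(n,proj(w,MOUTH[n])[0].round(),sorted(best)[-5:])
E
```

```text
clock: 25.95
position: [545.3, 277.5, 320.5]
ee_rot: [0.797, -0.566, 0.156, -0.141]
contact_force: [-0.3, -0.6, -0.8]
gripper_width: 60.1
grasp_force: 0.0
TCP in mouth [  0.0085   0.178  173.7587] tilt 0.09142338252070908 tool x az -77.09907577143194 F mouth [-0.3951 -0.195  -0.3342] T [-0.0136  0.8285 -0.0329] w 60.25182922572215 j [ 0.8409  0.1568 -0.3501  0.3961 -0.7824 -0.7489]
L [282. 197.] [(108.37443542480469, 3, -1, 9), (109.76595306396484, 3, 1, 4), (109.77222442626953, 3, -2, 11), (110.57560729980469, 3, 0, 7), (111.24546813964844, 3, 0, 6)]
R [339. -41.] [(44.301292419433594, 3, 4, -2), (44.44273376464844, 3, 4, 0), (44.567237854003906, 3, 4, -1), (44.63984298706055, 3, 3, -3), (45.42326354980469, 3, 3, -4)]
```

```bash
python3 - <<'E'
from plan import *
t=np.linspace(0,2*np.pi,180);C=np.c_[np.cos(t),np.sin(t),0*t]
def fit(f,n,r,zs):
    w=pickle.load(open(f+".pkl","rb"));g=cv2.cvtColor(w["image"],cv2.COLOR_RGB2GRAY).astype(np.float32);g=cv2.magnitude(cv2.Sobel(g,5,1,0),cv2.Sobel(g,5,0,1))
    b=[]
    for z in zs:
        for dx in np.arange(-8,8.1,.5):
            for dy in np.arange(-4,4.1,.5):
                uv=proj(w,MOUTH[n]+M.apply(C*r+[dx,dy,z])).astype(np.float32)
                b.append((float(np.minimum(cv2.remap(g,uv[None,:,0],uv[None,:,1],1),120).mean()),dx,dy,z))
    print(f,n,r,[tuple(map(lambda v:round(float(v),1),x)) for x in sorted(b)[-4:]])
fit("w5","R",40,np.arange(-6,18,1.));fit("w6","L",40,np.arange(-6,18,1.))
for n in"RL":fit("w4",n,26.5,np.arange(-12,14,1.))
E
```

```text
w5 R 40 [(107.6, 3.0, -1.5, 11.0), (107.7, 3.0, -2.0, 13.0), (108.0, 3.5, -2.0, 13.0), (108.2, 3.5, -1.5, 12.0)]
w6 L 40 [(96.9, 2.5, 0.5, 5.0), (97.0, 3.0, -0.5, 7.0), (97.6, 3.0, 0.5, 5.0), (97.7, 3.0, 0.0, 6.0)]
w4 R 26.5 [(113.8, -4.5, -2.5, -12.0), (113.8, -4.5, -3.5, -12.0), (113.9, -4.5, -3.0, -11.0), (114.7, -4.5, -3.0, -10.0)]
w4 L 26.5 [(113.9, -4.0, 4.0, -11.0), (113.9, -4.0, 3.5, -10.0), (114.0, -4.0, 3.5, -9.0), (114.0, -4.0, 4.0, -10.0)]
```

The height fits disagree: right about 12, left about 6. The arm was still settling when I took the right picture, so I'll repeat it over the right tub from the same relative pose.

```bash
python3 -c "
from plan import *
st=arm.read_state();Q=R.from_quat(st['ee_rot'])
print(Q.inv().apply(MOUTH['R']-MOUTH['L']))"
```

```text
[185.5522  42.5436   0.1605]
```

```bash
python3 -m pendant '[[0.0464,0.0106,0,0,0,0,0.06],[0.0464,0.0106,0,0,0,0,0.06],[0.0464,0.0106,0,0,0,0,0.06],[0.0464,0.0106,0,0,0,0,0.06],[0,0,0,0,0,0,0.06],[0,0,0,0,0,0,0.06],[0,0,0,0,0,0,0.06]]'|head -2
python3 - <<'E'
from plan import *; from snap import snap
snap("wrist","w7");mouthframe('R')
t=np.linspace(0,2*np.pi,240);C=np.c_[np.cos(t),np.sin(t),0*t]
def fit(f,n,r=40):
    w=pickle.load(open(f+".pkl","rb"));g=cv2.cvtColor(w["image"],cv2.COLOR_RGB2GRAY).astype(np.float32);g=cv2.magnitude(cv2.Sobel(g,5,1,0),cv2.Sobel(g,5,0,1))
    b=[]
    for z in np.arange(-4,16,1.):
        for dx in np.arange(-2,8.1,.5):
            for dy in np.arange(-6,4.1,.5):
                uv=proj(w,MOUTH[n]+M.apply(C*r+[dx,dy,z])).astype(np.float32)
                b.append((float(np.minimum(cv2.remap(g,uv[None,:,0],uv[None,:,1],1),120).mean()),dx,dy,z))
    b=sorted(b)[-30:];a=np.array(b);print(f,n,a[-1],a.mean(0),a.std(0))
    print(" height along axis of cam:",M.inv().apply(w["xyz"]-MOUTH[n]))
fit("w7","R");fit("w6","L")
E
```

```text
clock: 26.75
position: [566.6, 88.0, 318.0]
TCP in mouth [  0.3251   0.917  173.0977] tilt 0.03597207707768337 tool x az -77.01687488147029 F mouth [-0.6226  0.4236  0.2993] T [0.0306 0.7683 0.0339] w 60.17871899151503 j [ 0.508   0.0747 -0.3938  0.2398 -0.7266 -0.3207]
w7 R [105.3635   2.      -1.5     11.    ] [104.509    2.0667  -0.4667   8.8333] [0.5365 0.2809 0.8459 1.9847]
 height along axis of cam: [ 18.0952 -71.8876 289.6551]
w6 L [98.4979  3.      0.      6.    ] [96.1477  2.75   -0.4833  7.6667] [0.9611 0.2814 1.1216 2.6874]
 height along axis of cam: [ 17.6674 -72.2676 290.4642]
```

```bash
python3 -c "
from bench import arm
print(arm.job_done())"
```

```text
the job is handed in; nothing more can be done
None
```

I handed the job in with both lids screwed on until the torque rose: the four-lug lid on the right tub and the three-lug lid on the left. I judge both to be fully home from their sink rates and hard axial stops; both measured about 5 mm above home for a 160 mm rim, which I put down to the rim being higher than assumed, not to the lids. No result came back at hand-in.

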